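# Put the button tin away in the push-to-open drawer

## Robot

A 6-joint arm with a two-finger parallel gripper is mounted at the origin on the work surface. World frame = base frame: x ahead of the robot, y to its left, z up, the work surface at z = 0. Lengths are in m, angles in degrees, forces in N, time in s.
With the tool pointing down it reaches from about 0.3 to 0.75 m from the base axis. Payload 8.5 kg.
Tool frame: the origin (TCP) lies on the centre line of the jaws, within the pads' length; the fingertips stand 17 mm ahead of it and the grasp point (between the pads) lies 2 mm behind it (env.tcp_to_tips is the distance from the TCP to the fingertips, in m); z points along the fingers, y is the line along which they close (so a half turn about z gives the same grasp; the last joint's range is limited). The gripper opens to 85 mm and grips with 20 to 120 N. Pads are 22 mm wide; open, the fingers measure 114 mm over their backs; the gripper's body (76 mm by 85 mm) begins 54 mm behind the grasp point. The pads swing forward as they close: fully open they stand 13 mm farther back than shut.
Start: joints at [51.033, 21.807, 74.336, -0, 83.858, -12.336], TCP at [0.247, 0.492, 0.248] pointing down, gripper open.
Joint ranges: [-178.18, 178.18], [-50.72, 133.34], [12.68, 142.11], [-81.47, 261.47], [9.98, 163.14], [-165.26, 165.26]. Speed limits (degrees/s): [136.94, 136.94, 180, 180, 180, 180].

## Interface

Orientations are given as a 3x3 rotation matrix whose columns are the frame's x, y, z axes.
In Python, from rig import env gives the robot as it stands. The module is installed in compiled form; this text tells all that it offers.
- The arm moves only by the shell command python3 -m pendant 'ROWS' [FORCE]. ROWS is JSON, a list of rows, each a list of 7 numbers: the opening, from 0 (shut) to 1 (fully open), then the shift along the tool's x, y, z in m, then the turn, a rotation vector about the tool's x, y, z in rad. A call has 1 to 5 rows; each row is the pose to reach, as a shift and turn from the pose commanded when the call began, along the tool's axes at that moment; what a row does not reach only later rows make up. A row lasts 1/8 s, in which the tool goes at most 62.5 mm and 10.7 degrees, less where a joint would pass 70% of its speed; a pose out of reach is approached as far as the arm can. A call with a gripper value outside its range is refused whole. The fingers move at their own pace and stop on an object; FORCE is the grip in N (left out, the last holds). Time passes only in rows, so rows that repeat a pose let the fingers close. It gives the time, the measured TCP pose, the force, the opening and the grip force at its end, in the units of the state.
- env.observe(): the state, without advancing time (a new reading comes with each control period).
- env.get_image(name): name is "scene" or "top"; returns a dict with "image" (480x640x3 uint8, blue, green, red), "fx", "fy", "cx", "cy" (pixels), "k1" (the pictures are not rectified: a ray, as slopes to the right and down, at radius r is drawn at 1 + k1 r^2 times it, then the intrinsics apply), "pose" (4x4, takes a point from camera to world coordinates). Camera axes: x right, y up, looking along -z (the intrinsics and any distortion apply to the point x, -y, -z); pixel columns grow to the right and rows downward; lengths in m; the calibration is good to about 2 mm. A picture is of the moment at which its call begins. There is no depth.
- env.close_job(): hands the job in; it is judged then, once.
Trained networks look in the newest picture that a camera, given by its name, has taken for a name from the list of things; names that differ only in an ending like _2 or _b are one class to them, and where a whole thing is asked for, a point or a joint stands for the part that bears it (a point fixed in the world has none). Each returns a list of dicts, best first, with "conf" (0 to 1); they miss things now and then, are a little off and sometimes report something else, mostly with a low value. They report only what shows in the picture. A call takes as long as a camera call. They do not tell look-alikes from the thing itself.
- env.find_in(camera, thing): "bbox" ([centre column, centre row, width, height] in pixels, round what is visible of it).
- env.trace(camera, thing): "mask" (480x640 bool, what is visible of it) and "bbox" ([centre column, centre row, width, height] in pixels, round what is visible of it).
- env.tip_of(camera, thing): "centre" ([column, row] in pixels: a listed point, or the origin of a listed thing).
The state is a dict: "time_s": time; "q": joint angles; "qvel": joint speeds; "joint_efforts": joint torques, N m; "position": TCP position; "tool_rot": TCP orientation; "ft_force": force on the tool from outside, world axes, zero at the start; "wrist_torque": the same for the moment, N m; "grip_width": finger opening in m; "gripper_force": force on a finger pad.
Only numpy, scipy, OpenCV 4.12 (cv2) and the standard library are available. Lean on these libraries where they do the work, as an engineer would, in place of code of your own. Each camera call takes 0.05 s, during which the arm holds its last target. There are 200 camera calls.

## Task

Put the green button tin away: push the front of the closed, handleless drawer in until its touch latch lets go and the drawer springs out, stand the tin upright inside without dropping it, and push the drawer back in until it latches shut and stays flush. Push gently (the latch is delicate: keep under 15 N, so feel for the stop and do not push on against it), and leave everything else on the table where it is.

Things in the scene. Friction and masses are not known exactly. Their poses are not given: they have to be found in the camera images.
- organiser: Plywood box fixed to the table, 200 deep (x) x 190 wide (y) x 155 mm high: an open cubby (lower 75 mm) below one push-to-open drawer. Origin: centre of its underside; +x points from the drawer front into the box, z up. Its drawer's hidden touch latch changes over only at the end stop of an inward push; 8 to 12 N there is right, over 18 N on box or drawer damages it.
- drawer (a joint): How far the drawer is out, m: 0 latched shut, 0.100 fully out, negative when pressed in past shut. A damped spring (25 N s/m) always pushes it out: 5 N at 0, 2.5 N at 0.1. Press in past shut to the end stop and let go: if it was shut it springs out, following the finger; if it was out it stays latched at 0. The stroke past shut, 7 to 15 mm, varies unseen; 5 to 6 N over it, then about 6 N more per mm.
- drawer_front (a point): Centre of the outer face of the drawer's white front panel (188 wide, 74 high, 12 mm thick; top edge 37 mm above this point, 3 mm below the organiser's top). Shut, the panel stands 18.5 mm clear of the box, so it can be pressed from the front with fingers pointing down. Axes as the organiser; the face looks to -x. Moves with the drawer.
- drawer_floor (a point): Point on top of the drawer's floor, 22 mm below drawer_front and 71.5 mm behind that face, midway across: the middle of what is open from above when the drawer is out (118 mm along x, 152 mm along y). Drawer sides are 35 mm high; 54 mm of height under the organiser's top. Axes as the organiser; moves with the drawer.
- tin_green: The green round button tin to put away: 48 mm diameter, 36 mm high, about 0.12 kg, standing on the table. Origin: centre of its underside, z up.
- tin_brown: Dark brown tin of the same size, to be left alone. Origin: centre of its underside.
- jar: Amber jar with a white cap, 48 mm diameter, 60 mm high, to be left alone. Origin: centre of its underside.
- scissors: Scissors lying flat, 190 mm long, black handles, left alone. Origin: under the pivot.
- phone: Red phone lying flat, 150 x 74 x 9 mm, left alone. Origin: centre of its underside.
- tape: Yellow round tape measure, 60 mm diameter, 18 mm high, left alone. Origin: centre of its underside.
- mug: White mug, 80 mm wide, 90 mm high, left alone. Origin: centre of its underside.
Things that resemble listed ones, but are neither listed nor needed, are in the scene too. Leave any yellow look-alike of the tin_green alone.

How it is judged:
By the outcome, as a careful person would: the job done as asked, in the order asked, and still so for the second after the job is handed in, with the robot touching nothing.
It also fails if it takes over 72 s, if anything falls off the work surface, if the arm or the gripper's body presses on something with over 40 N, if the wrist force passes 120 N, or if a joint passes its speed limit or range.

## Working session

There is one attempt and no reset: what is moved stays moved. The work goes in short steps, Python scripts to look and compute and a shell command to move; the robot and the scene stay as the last step left them, time stands still between calls to the robot, and variables do not carry over. Pictures are saved under pics/ and viewed, at most 10 in all, crops included, and the job is handed in when it is done.

```bash
mkdir -p pics
cat > h.py <<'E'
import numpy as np, cv2
from rig import env
def ray(im,px):
    K=np.array([[im['fx'],0,im['cx']],[0,im['fy'],im['cy']],[0,0,1]])
    # r_d = r(1+k1 r^2)
    u=cv2.undistortPoints(np.array([[px]],float),K,np.array([im['k1'],0,0,0.]))[0,0]
    T=np.array(im['pose']); d=T[:3,:3]@np.array([u[0],-u[1],-1]); return T[:3,3],d
def at(im,px,z):
    o,d=ray(im,px); return o+d*(z-o[2])/d[2]
def proj(im,P):
    T=np.array(im['pose']); c=T[:3,:3].T@(np.array(P)-T[:3,3]); s=np.array([c[0]/-c[2],-c[1]/-c[2]])
    s=s*(1+im['k1']*(s@s)); return [im['fx']*s[0]+im['cx'],im['fy']*s[1]+im['cy']]
E
python3 - <<'E'
from h import *
np.set_printoptions(precision=4,suppress=True)
for c in ['scene','top']:
    im=env.get_image(c); cv2.imwrite(f'pics/{c}0.png',im['image']); print(c,np.array(im['pose'])[:3,3],im['k1'],im['fx'])
    for t,z in [('tin_green',0),('tin_brown',0),('jar',0),('drawer_front',.115),('drawer_floor',.093),('organiser',0),('mug',0),('tape',0),('phone',0),('scissors',0)]:
        print(t,[(round(d['conf'],2),np.round(d['centre']),at(im,d['centre'],z)) for d in env.tip_of(c,t)[:4]])
print(env.observe())
E
```

```text
scene [1.2303 0.8928 0.824 ] -0.03152270400825499 564.9891709310839
tin_green [(0.97, array([460., 290.]), array([0.3031, 0.2445, 0.    ])), (0.86, array([420., 303.]), array([0.4149, 0.2212, 0.    ])), (0.7, array([404., 275.]), array([0.3654, 0.1195, 0.    ]))]
tin_brown [(0.66, array([391., 344.]), array([0.5673, 0.281 , 0.    ]))]
jar [(0.77, array([458., 332.]), array([0.4225, 0.342 , 0.    ]))]
drawer_front [(0.72, array([295., 215.]), array([ 0.5194, -0.1277,  0.115 ])), (0.63, array([420., 299.]), array([0.519 , 0.3057, 0.115 ]))]
drawer_floor []
organiser [(0.93, array([246., 274.]), array([ 0.6746, -0.1254,  0.    ]))]
mug [(0.91, array([307., 370.]), array([0.7511, 0.2312, 0.    ]))]
tape [(0.62, array([380., 389.]), array([0.6713, 0.3588, 0.    ]))]
phone [(0.43, array([203., 223.]), array([ 0.6425, -0.4151,  0.    ]))]
scissors [(0.45, array([263., 206.]), array([ 0.4476, -0.3975,  0.    ]))]
top [ 0.3981 -0.0162  1.2548] -0.12251151777541527 474.0711998641736
tin_green [(0.75, array([255., 311.]), array([0.3788, 0.1231, 0.    ])), (0.73, array([222., 294.]), array([0.42
[... 488 characters left out ...]
ay([465., 218.]), array([ 0.6371, -0.4417,  0.    ]))]
scissors [(0.58, array([456., 284.]), array([ 0.4553, -0.412 ,  0.    ]))]
{'time_s': 1.1, 'q': array([ 51.0331,  21.8056,  74.3359,   0.0018,  83.8577, -12.3344]), 'qvel': array([ 0.0101,  0.0182, -0.0435,  0.0017,  0.0374,  0.0365]), 'joint_efforts': array([ -0.001 , -44.8336, -23.1465,  -0.0003,   0.0006,  -0.    ]), 'position': array([0.2465, 0.4916, 0.2483]), 'tool_rot': array([[-0.8939,  0.4483, -0.    ],
       [ 0.4483,  0.8939,  0.    ],
       [ 0.    ,  0.    , -1.    ]]), 'ft_force': array([-0.8713, -0.3132, -0.0894]), 'wrist_torque': array([-0.0288, -0.0294, -0.0307]), 'gripper_force': 0.0, 'grip_width': 0.08535690258202423}
```

View pics/scene0.png

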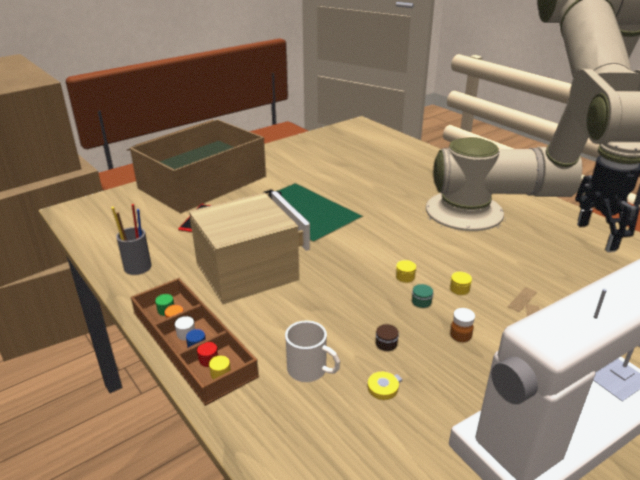

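View pics/top0.png

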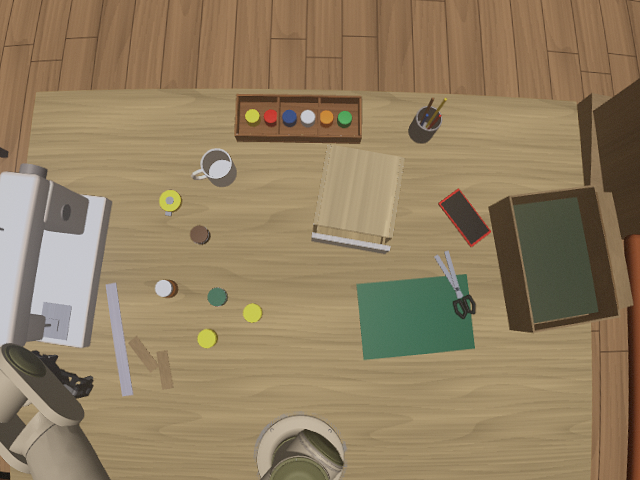

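Scene: green tin at (422,296) between two yellow look-alikes and the jar; top: green tin at (217,296), white drawer panel from (313,237) to (389,246), organiser top (327,145)–(403,157).

Run:
```python
from h import *
np.set_printoptions(precision=4,suppress=True)
im=env.get_image('top'); hsv=cv2.cvtColor(im['image'],cv2.COLOR_BGR2HSV)
for c,(x,y) in {'top':(217,296),'scene':(422,296)}.items():
    I=env.get_image(c)
    m=[d for d in env.trace(c,'tin_green')]
    for d in m:
        b=d['bbox']; ys,xs=np.nonzero(d['mask']); p=(xs.mean(),ys.mean()); print(c,round(d['conf'],2),np.round(b,1),at(I,p,.018),at(I,p,.03))
# panel: low saturation bright in region
r=np.zeros((480,640),np.uint8); r[225:260,300:400]=1
m=((hsv[...,1]<45)&(hsv[...,2]>140)&(r>0)).astype(np.uint8)
n,l,s,ce=cv2.connectedComponentsWithStats(m); k=1+np.argmax(s[1:,4]); print(s[k],ce[k])
pts=np.argwhere(l==k)[:,::-1].astype(np.float32); box=cv2.boxPoints(cv2.minAreaRect(pts)); 
for b in box: print(b,at(im,b,.152))
P=np.array([at(im,p,.152)[:2] for p in pts],np.float32); rr=cv2.minAreaRect(P); print(rr)
cc=cv2.resize(im['image'][130:270,290:430],(560,560),interpolation=cv2.INTER_CUBIC); cv2.imwrite('pics/org.png',cc)
```

```text
top 0.78 [209.1 340.5  18.1  15.4] [0.3066 0.2441 0.018 ] [0.3075 0.2416 0.03  ]
top 0.55 [253.9 312.1  17.1  16.1] [0.376  0.1297 0.018 ] [0.3763 0.1283 0.03  ]
top 0.41 [348.5 238.5  79.6  32.2] [ 0.5698 -0.1242  0.018 ] [ 0.5681 -0.1232  0.03  ]
scene 0.98 [406.4 272.4  20.4  20.9] [0.3707 0.1267 0.018 ] [0.3835 0.1381 0.03  ]
scene 0.88 [423.  295.5  21.3  27.7] [0.4109 0.22   0.018 ] [0.4231 0.23   0.03  ]
scene 0.81 [460.8 284.2  25.4  22.9] [0.3055 0.2439 0.018 ] [0.3192 0.2536 0.03  ]
scene 0.6 [383.4 383.5  34.1  31.7] [0.671  0.3662 0.018 ] [0.6793 0.374  0.03  ]
[312 232  79  19 437] [350.5721 241.2929]
[311.0817 237.3569] [ 0.5547 -0.02    0.152 ]
[312.0286 231.8335] [ 0.5678 -0.022   0.152 ]
[390.2997 245.2514] [ 0.5388 -0.2069  0.152 ]
[389.3529 250.7748] [ 0.5257 -0.2046  0.152 ]
((0.5467250347137451, -0.11340072005987167), (0.18710429966449738, 0.013315832242369652), 81.07372283935547)
```

View pics/org.png

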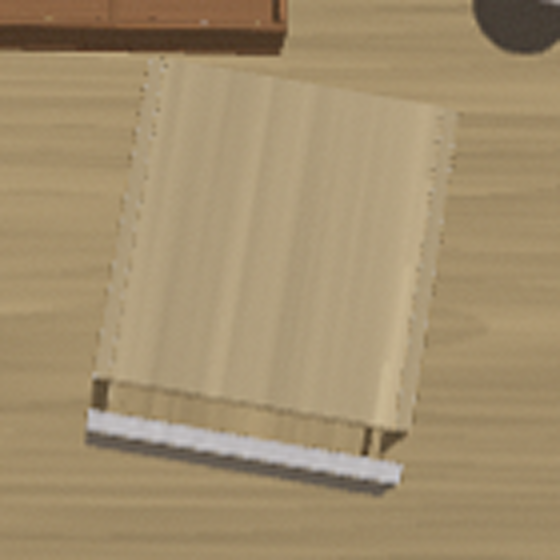

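```bash
cat >> h.py <<'E'
n=np.array([.988,-.1547,0]); w=np.array([.1547,.988,0]); R0=np.array([-n,w,[0,0,-1]]).T
F=np.array([.5408,-.1125,.115])
def go(p,R=R0):
    from scipy.spatial.transform import Rotation as Q
    s=env.observe(); R1=s['tool_rot']
    print('t',s['time_s'],'pos',np.round(s['position'],4),'f',np.round(s['ft_force'],1),'shift',np.round(R1.T@(np.array(p)-s['position']),4),'turn',np.round(Q.from_matrix(R1.T@R).as_rotvec(),4))
E
python3 - <<'E'
from h import *
print(env.tcp_to_tips)
I=[];D=[]
for c in ['top','scene']:
    im=env.get_image(c); h=cv2.cvtColor(im['image'],cv2.COLOR_BGR2HSV)
    x,y={'top':(217,296),'scene':(422,296)}[c]
    m=((h[...,0]>65)&(h[...,0]<100)&(h[...,1]>80)); r=np.zeros_like(m); r[y-18:y+18,x-18:x+18]=1; m&=r
    ys,xs=np.nonzero(m); print(c,len(xs),xs.min(),xs.max(),ys.min(),ys.max()); p=(xs.mean(),ys.mean())
    print(at(im,p,.018),at(im,p,.03))
go(F-.041*n+[0,0,.133])
E
python3 -m pendant '[[0,-0.06,-0.051,0,0,0,-0.15],[0,-0.1,-0.085,0,0,0,-0.309],[0,-0.15,-0.127,0,0,0,-0.309],[0,-0.195,-0.165,0,0,0,-0.309],[0,-0.24,-0.204,0,0,0,-0.309]]' 40
python3 -c "
from h import *
go(F-.041*n+[0,0,.133])"
```

```text
0.017
top 22 209 223 289 305
[0.40894875 0.22930675 0.018     ] [0.40884369 0.22692504 0.03      ]
scene 282 413 431 285 306
[0.40822702 0.21761942 0.018     ] [0.42046657 0.22767209 0.03      ]
t 1.45 pos [0.2465 0.4916 0.2483] f [-0.5  0.2 -0.5] shift [-4.948e-01 -4.206e-01  3.000e-04] turn [-0.     -0.     -0.3095]
time_s: 2.08
position: [0.3685, 0.2037, 0.2486]
tool_rot: [[-0.988, 0.155, 0.001], [0.155, 0.988, 0.0], [-0.001, 0.0, -1.0]]
ft_force: [1.6, 0.1, -0.0]
grip_width: 0.0001
gripper_force: 0.0
t 2.075 pos [0.3685 0.2037 0.2486] f [ 1.6  0.1 -0. ] shift [-0.1782 -0.2857  0.0006] turn [ 0.0003  0.0008 -0.0002]
```

```bash
python3 -m pendant '[[0,-0.03,-0.048,0,0,0,0],[0,-0.062,-0.1,0,0,0,0],[0,-0.094,-0.15,0,0,0,0],[0,-0.126,-0.2,0.03,0,0,0],[0,-0.155,-0.248,0.07,0,0,0]]' && python3 -m pendant '[[0,-0.02,-0.035,0.04,0,0,0],[0,-0.02,-0.038,0.056,0,0,0],[0,-0.02,-0.038,0.056,0,0,0]]'
python3 -c "
from h import *
go(F-.011*n+[0,0,.007])
im=env.get_image('scene');cv2.imwrite('pics/a.png',cv2.resize(im['image'][120:320,180:380],(600,600)))"
```

```text
time_s: 2.7
position: [0.4804, -0.0579, 0.1841]
tool_rot: [[-0.988, 0.156, 0.003], [0.156, 0.988, -0.001], [-0.003, -0.0, -1.0]]
ft_force: [0.7, 1.5, 0.7]
grip_width: -0.0002
gripper_force: 0.0
time_s: 3.08
position: [0.4929, -0.0965, 0.1273]
tool_rot: [[-0.988, 0.156, -0.002], [0.156, 0.988, 0.001], [0.003, 0.001, -1.0]]
ft_force: [0.2, 0.4, 0.1]
grip_width: -0.0003
gripper_force: 0.0
t 3.075 pos [ 0.4929 -0.0965  0.1273] f [0.2 0.4 0.1] shift [-0.0388 -0.0083  0.0052] turn [ 0.0008 -0.0025 -0.0014]
```

View pics/a.png

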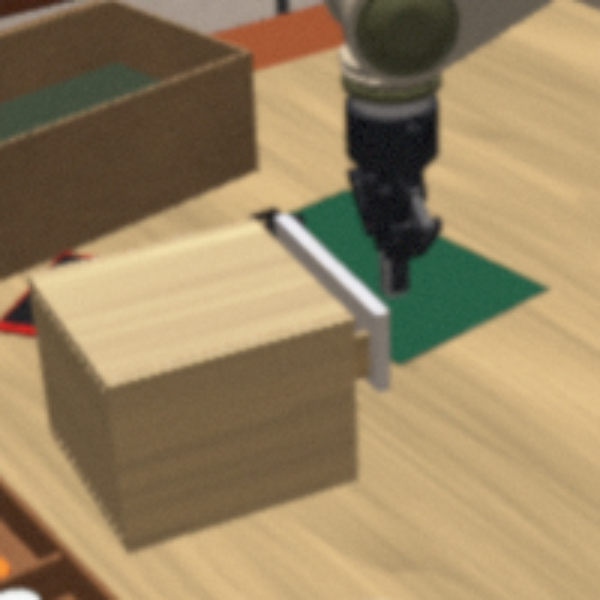

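```bash
python3 -m pendant '[[0,-0.012,-0.006,0.003,0,0,0],[0,-0.022,-0.008,0.005,0,0,0],[0,-0.03,-0.008,0.005,0,0,0],[0,-0.034,-0.008,0.005,0,0,0]]'; for i in 1; do python3 -m pendant '[[0,-0.002,0,0,0,0,0],[0,-0.003,0,0,0,0,0]]';  done; python3 -m pendant '[[0,-0.002,0,0,0,0,0],[0,-0.003,0,0,0,0,0]]'
```

```text
time_s: 3.62
position: [0.5263, -0.1095, 0.1233]
tool_rot: [[-0.988, 0.155, 0.0], [0.155, 0.988, -0.0], [-0.0, -0.0, -1.0]]
ft_force: [0.8, -0.7, 0.2]
grip_width: 0.0003
gripper_force: 0.0
time_s: 3.88
position: [0.5279, -0.1097, 0.1232]
tool_rot: [[-0.988, 0.155, -0.002], [0.155, 0.988, 0.0], [0.002, 0.0, -1.0]]
ft_force: [-4.9, 0.4, 3.7]
grip_width: 0.0004
gripper_force: 0.0
time_s: 4.12
position: [0.5307, -0.1102, 0.1232]
tool_rot: [[-0.988, 0.155, -0.002], [0.155, 0.988, 0.001], [0.002, 0.0, -1.0]]
ft_force: [-4.9, 1.2, 2.1]
grip_width: -0.0002
gripper_force: 0.0
```

```bash
python3 -m pendant '[[0,-0.001,0,0,0,0,0],[0,-0.002,0,0,0,0,0]]'; python3 -m pendant '[[0,-0.0005,0,0,0,0,0],[0,-0.001,0,0,0,0,0]]'
```

```text
time_s: 4.38
position: [0.5326, -0.1104, 0.1232]
tool_rot: [[-0.988, 0.155, -0.002], [0.155, 0.988, 0.001], [0.002, 0.0, -1.0]]
ft_force: [-5.9, 1.0, 2.4]
grip_width: -0.0002
gripper_force: 0.0
time_s: 4.62
position: [0.5336, -0.1106, 0.1232]
tool_rot: [[-0.988, 0.155, -0.002], [0.155, 0.988, 0.001], [0.002, 0.0, -1.0]]
ft_force: [-4.1, 0.8, 2.3]
grip_width: 0.0
gripper_force: 0.0
```

```bash
python3 -m pendant '[[0,-0.0005,0,0,0,0,0],[0,-0.001,0,0,0,0,0]]'
```

```text
time_s: 4.88
position: [0.5346, -0.1108, 0.1232]
tool_rot: [[-0.988, 0.155, -0.002], [0.155, 0.988, 0.001], [0.002, 0.0, -1.0]]
ft_force: [-4.8, 0.8, 1.9]
grip_width: 0.0002
gripper_force: 0.0
```

```bash
python3 -m pendant '[[0,-0.0005,0,0,0,0,0],[0,-0.001,0,0,0,0,0]]'
```

```text
time_s: 5.12
position: [0.5356, -0.1109, 0.1232]
tool_rot: [[-0.988, 0.155, -0.002], [0.155, 0.988, 0.001], [0.002, 0.0, -1.0]]
ft_force: [-5.7, 0.7, 3.1]
grip_width: 0.0001
gripper_force: 0.0
```

```bash
cat > ok.py <<'E'
import sys
from rig import env
s=env.observe(); f=s['ft_force']; v=-(f[0]*.988-f[1]*.1547); print('push %.1f x %.4f'%(v,s['position'][0])); sys.exit(v>7.3)
E
S(){ python3 ok.py; }
python3 -m pendant '[[0,-0.0004,0,0,0,0,0],[0,-0.0007,0,0,0,0,0]]' >/dev/null; S && python3 -m pendant '[[0,-0.0004,0,0,0,0,0],[0,-0.0007,0,0,0,0,0]]' >/dev/null; S && python3 -m pendant '[[0,-0.0004,0,0,0,0,0],[0,-0.0007,0,0,0,0,0]]' >/dev/null; S && python3 -m pendant '[[0,-0.0004,0,0,0,0,0],[0,-0.0007,0,0,0,0,0]]' > /dev/null; S
```

```text
push 5.1 x 0.5362
push 5.1 x 0.5362
push 5.1 x 0.5362
push 5.1 x 0.5362False
False
False
False
```

```bash
sed -i 's/sys.exit(v>7.3)/sys.exit(int(v>7.6))/' ok.py
S(){ python3 ok.py; }
python3 -m pendant '[[0,-0.0004,0,0,0,0,0],[0,-0.0007,0,0,0,0,0]]' >/dev/null; S && python3 -m pendant '[[0,-0.0004,0,0,0,0,0],[0,-0.0007,0,0,0,0,0]]' >/dev/null && S && python3 -m pendant '[[0,-0.0004,0,0,0,0,0],[0,-0.0007,0,0,0,0,0]]' >/dev/null && S && python3 -m pendant '[[0,-0.0004,0,0,0,0,0],[0,-0.0007,0,0,0,0,0]]' > /dev/null && S
```

```text
push 5.8 x 0.5370
push 6.4 x 0.5376
push 6.1 x 0.5383
push 8.9 x 0.5386
```

```bash
python3 -m pendant '[[0,-0.0002,0,0,0,0,0]]' | sed -n '2p;4p'; python3 ok.py
```

```text
position: [0.5386, -0.1114, 0.1232]
ft_force: [-9.6, 0.4, 4.7]
push 9.5 x 0.5386
```

```bash
python3 -m pendant '[[0,0.02,0,0,0,0,0],[0,0.06,0,0,0,0,0],[0,0.11,0,0,0,0,0],[0,0.145,0,-0.02,0,0,0],[0.6,0.15,0.05,-0.06,0,0,0]]'
python3 - <<'E'
from h import *
np.set_printoptions(precision=4,suppress=True)
T=np.array([.416,.219,0.0])
go(T+[0,0,.10])
im=env.get_image('top'); a=im['image']
cv2.imwrite('pics/b.png',np.hstack([cv2.resize(a[130:330,290:410],(360,600),interpolation=cv2.INTER_CUBIC),cv2.resize(a[270:330,195:235],(400,600),interpolation=cv2.INTER_CUBIC)]))
s=env.get_image('scene')
for d in env.tip_of('scene','tin_green')[:4]: print(d['conf'],at(s,d['centre'],0))
for d in env.tip_of('top','tin_green')[:4]: print(d['conf'],at(im,d['centre'],0))
E
```

```text
time_s: 7.12
position: [0.3978, -0.0415, 0.1823]
tool_rot: [[-0.987, 0.161, -0.002], [0.161, 0.987, 0.001], [0.003, 0.0, -1.0]]
ft_force: [2.1, -0.1, -0.1]
grip_width: 0.0168
gripper_force: 0.0
t 7.125 pos [ 0.3978 -0.0415  0.1823] f [ 2.1 -0.1 -0.1] shift [0.0238 0.2599 0.0824] turn [ 0.0004 -0.0026 -0.0067]
0.96 [0.3683 0.1178 0.    ]
0.94 [0.3035 0.2396 0.    ]
0.87 [0.4063 0.2137 0.    ]
0.83 [0.302  0.2432 0.    ]
0.65 [0.4188 0.2198 0.    ]
0.5 [0.3735 0.1261 0.    ]
```

View pics/b.png

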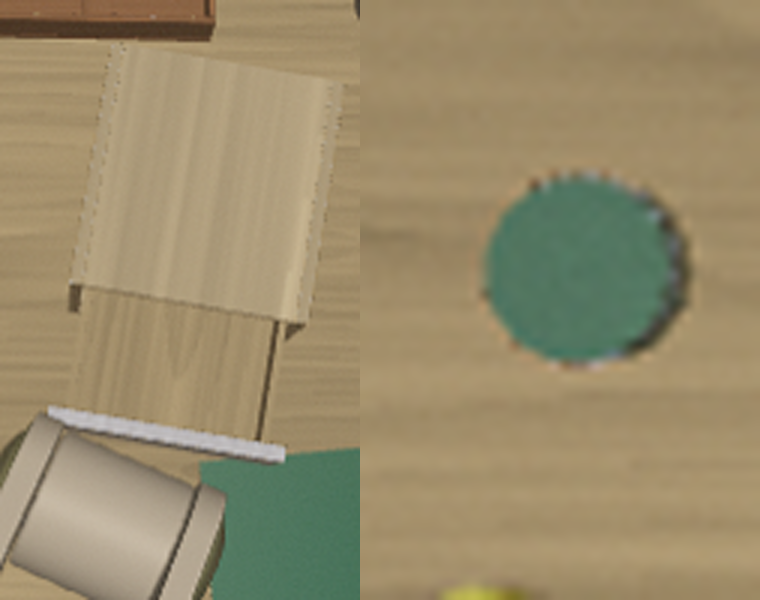

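Drawer has sprung out (panel from crop (50,410) to (285,455)); tin lid centre at top-image pixel ≈(216.6,296.6).

Run:
```python
from h import *
np.set_printoptions(precision=4,suppress=True)
im=env.get_image('top'); T=at(im,(216.6,296.6),.036); print(T)
hsv=cv2.cvtColor(im['image'],cv2.COLOR_BGR2HSV)
r=np.zeros((480,640),np.uint8); r[260:290,300:390]=1
m=((hsv[...,1]<45)&(hsv[...,2]>150)&(r>0)).astype(np.uint8)
nn,l,s,ce=cv2.connectedComponentsWithStats(m); k=1+np.argmax(s[1:,4]); print(s[k])
P=np.array([at(im,p,.152)[:2] for p in np.argwhere(l==k)[:,::-1]],np.float32); print(cv2.minAreaRect(P))
T[2]=0; go(T+[0,0,.10]); go(T+[0,0,.022])
```

```text
[0.414  0.2199 0.036 ]
[323 277  61  13 271]
((0.44612041115760803, -0.11876924335956573), (0.14265358448028564, 0.011944114230573177), 80.97187805175781)
t 7.375 pos [ 0.3997 -0.0406  0.182 ] f [-0.7 -0.6  0.2] shift [0.0262 0.2596 0.0819] turn [-0.0003  0.0003  0.0001]
t 7.375 pos [ 0.3997 -0.0406  0.182 ] f [-0.7 -0.6  0.2] shift [0.0262 0.2596 0.1599] turn [-0.0003  0.0003  0.0001]
```

```bash
python3 -m pendant '[[0.85,0.008,0.06,0,0,0,0],[0.85,0.014,0.12,0,0,0,0],[0.85,0.02,0.18,0.02,0,0,0],[0.85,0.026,0.235,0.06,0,0,0],[0.85,0.026,0.26,0.082,0,0,0]]' && python3 -m pendant '[[0.85,0,0,0,0,0,0],[0.85,0,0,0,0,0,0]]'
python3 - <<'E'
from h import *
T=np.array([.414,.2199,.022]); go(T)
a=env.get_image('scene')['image']; cv2.imwrite('pics/c.png',cv2.resize(a[200:340,350:490],(560,560),interpolation=cv2.INTER_CUBIC))
E
```

```text
time_s: 8.0
position: [0.4139, 0.2217, 0.0977]
tool_rot: [[-0.988, 0.154, -0.003], [0.154, 0.988, -0.001], [0.003, -0.001, -1.0]]
ft_force: [1.0, 0.0, -0.7]
grip_width: 0.0727
gripper_force: 0.0
time_s: 8.25
position: [0.4147, 0.2196, 0.0999]
tool_rot: [[-0.988, 0.156, -0.001], [0.156, 0.988, -0.0], [0.001, -0.001, -1.0]]
ft_force: [0.6, 0.1, 0.2]
grip_width: 0.0727
gripper_force: 0.0
t 8.25 pos [0.4147 0.2196 0.0999] f [0.6 0.1 0.2] shift [0.0006 0.0003 0.0779] turn [-0.0006 -0.0008 -0.0012]
```

View pics/c.png

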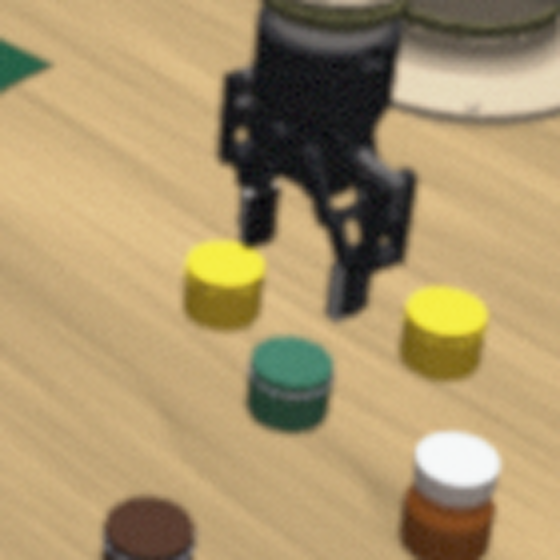

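The open fingers hang centred above the green tin (crop ≈(290,385)), clear of the yellow ones. Descend and grip.

```bash
python3 -m pendant '[[0.85,0,0,0.03,0,0,0],[0.85,0,0,0.06,0,0,0],[0.85,0,0,0.072,0,0,0],[0.85,0,0,0.078,0,0,0]]' && python3 -m pendant '[[0,0,0,0,0,0,0],[0,0,0,0,0,0,0],[0,0,0,0,0,0,0],[0,0,0,0,0,0,0],[0,0,0,0,0,0,0]]' 35
```

```text
time_s: 8.8
position: [0.4148, 0.2199, 0.0224]
tool_rot: [[-0.988, 0.156, 0.001], [0.156, 0.988, 0.0], [-0.001, 0.0, -1.0]]
ft_force: [0.7, -0.7, -0.1]
grip_width: 0.0726
gripper_force: 0.0
time_s: 9.43
position: [0.4148, 0.2204, 0.0231]
tool_rot: [[-0.988, 0.155, 0.002], [0.155, 0.988, 0.0], [-0.002, 0.0, -1.0]]
ft_force: [-1.1, -1.9, 6.9]
grip_width: 0.0473
gripper_force: 36.4
```

```bash
python3 -m pendant '[[0,0,0,-0.02,0,0,0],[0,0,0,-0.07,0,0,0],[0,0,0,-0.13,0,0,0],[0,-0.02,-0.03,-0.18,0,0,0],[0,-0.04,-0.07,-0.21,0,0,0]]' && python3 -m pendant '[[0,0,0,0,0,0,0]]'
python3 - <<'E'
from h import *
s=env.observe();print(s['grip_width'],s['gripper_force'])
go((F-.0285*n)*[1,1,0]+[0,0,.2]); go((F-.0285*n)*[1,1,0]+[0,0,.117])
E
```

```text
time_s: 10.05
position: [0.4434, 0.1447, 0.2351]
tool_rot: [[-0.988, 0.153, 0.004], [0.153, 0.988, 0.0], [-0.004, 0.001, -1.0]]
ft_force: [0.5, 0.0, -2.2]
grip_width: 0.0471
gripper_force: 36.6
time_s: 10.18
position: [0.4443, 0.1433, 0.2345]
tool_rot: [[-0.987, 0.158, 0.005], [0.158, 0.987, 0.0], [-0.005, 0.001, -1.0]]
ft_force: [0.7, -0.0, -2.1]
grip_width: 0.0472
gripper_force: 36.8
0.04722187327825703 36.79675072431564
t 10.175 pos [0.4443 0.1433 0.2345] f [ 0.7 -0.  -2.1] shift [-0.1071 -0.2374  0.0348] turn [ 0.0009  0.0051 -0.0037]
t 10.175 pos [0.4443 0.1433 0.2345] f [ 0.7 -0.  -2.1] shift [-0.1067 -0.2375  0.1178] turn [ 0.0009  0.0051 -0.0037]
```

```bash
python3 -m pendant '[[0,-0.022,-0.05,0,0,0,0],[0,-0.044,-0.1,0,0,0,0],[0,-0.066,-0.15,0,0,0,0],[0,-0.09,-0.2,0,0,0,0],[0,-0.107,-0.236,0.01,0,0,0]]' >/dev/null && python3 -m pendant '[[0,0,0,0.02,0,0,0],[0,0,0,0.025,0,0,0],[0,0,0,0.025,0,0,0]]'
python3 - <<'E'
from h import *
go((F-.0285*n)*[1,1,0]+[0,0,.117])
a=env.get_image('scene')['image']; cv2.imwrite('pics/d.png',cv2.resize(a[120:320,180:380],(600,600),interpolation=cv2.INTER_CUBIC))
E
```

```text
time_s: 11.18
position: [0.5119, -0.1038, 0.1971]
tool_rot: [[-0.988, 0.154, -0.001], [0.154, 0.988, 0.001], [0.001, 0.0, -1.0]]
ft_force: [-0.0, 1.4, -1.8]
grip_width: 0.0469
gripper_force: 36.8
t 11.175 pos [ 0.5119 -0.1038  0.1971] f [-0.   1.4 -1.8] shift [-0.0014 -0.0042  0.0801] turn [ 0.0004 -0.0008  0.0005]
```

View pics/d.png

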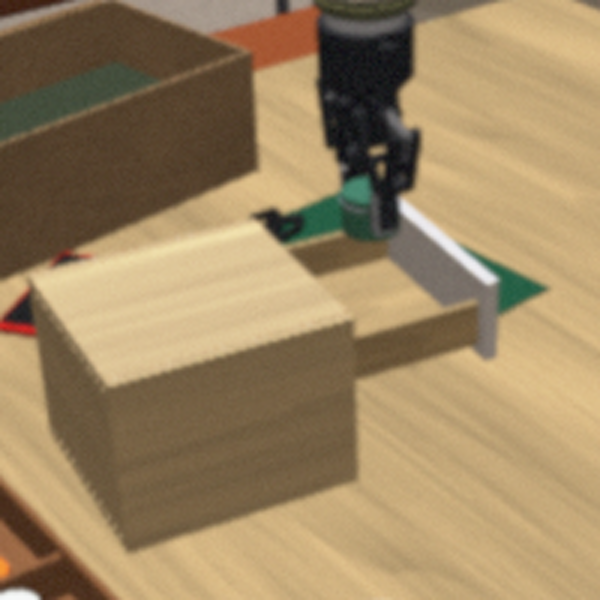

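The tin is held upright above the open drawer (crop (365,205)). Lower it.

```bash
python3 -m pendant '[[0,-0.001,-0.002,0.025,0,0,0],[0,-0.001,-0.004,0.05,0,0,0],[0,-0.001,-0.004,0.065,0,0,0],[0,-0.001,-0.004,0.074,0,0,0],[0,-0.001,-0.004,0.077,0,0,0]]' && python3 -m pendant '[[0,0,0,0.001,0,0,0],[0,0,0,0.001,0,0,0]]'
```

```text
time_s: 11.85
position: [0.5127, -0.1086, 0.1204]
tool_rot: [[-0.988, 0.155, 0.0], [0.155, 0.988, -0.0], [-0.0, -0.0, -1.0]]
ft_force: [0.3, -0.4, -1.2]
grip_width: 0.0472
gripper_force: 36.8
time_s: 12.1
position: [0.5127, -0.1088, 0.1197]
tool_rot: [[-0.988, 0.155, 0.001], [0.155, 0.988, -0.0], [-0.001, -0.0, -1.0]]
ft_force: [0.0, -0.4, -1.3]
grip_width: 0.0472
gripper_force: 36.8
```

Feel for the floor in 0.7 mm steps, stopping on upward force.

```bash
Z(){ python3 -c "
from rig import env;import sys
s=env.observe();print(round(s['ft_force'][2],1),round(s['position'][2],4));sys.exit(int(s['ft_force'][2]>0.8))"; }
python3 -m pendant '[[0,0,0,0.001,0,0,0]]' >/dev/null && Z && python3 -m pendant '[[0,0,0,0.0007,0,0,0],[0,0,0,0.0007,0,0,0]]' >/dev/null && Z && python3 -m pendant '[[0,0,0,0.0007,0,0,0],[0,0,0,0.0007,0,0,0]]' >/dev/null && Z && python3 -m pendant '[[0,0,0,0.0007,0,0,0],[0,0,0,0.0007,0,0,0]]' >/dev/null && Z && python3 -m pendant '[[0,0,0,0.0007,0,0,0],[0,0,0,0.0007,0,0,0]]' >/dev/null && Z
```

```text
-1.2 0.1186
0.0 0.1175
-1.5 0.1167
-0.1 0.1162
6.2 0.1161
```

```bash
python3 -m pendant '[[0.6,0,0,0,0,0,0],[0.75,0,0,0,0,0,0],[0.75,0,0,0,0,0,0],[0.75,0,0,0,0,0,0]]' && python3 -m pendant '[[0.75,0,0,-0.02,0,0,0],[0.75,0,0,-0.05,0,0,0],[0.75,0,0,-0.085,0,0,0],[0.4,0.05,0,-0.1,0,0,0],[0,0.1,0,-0.1,0,0,0]]' &&  python3 -m pendant '[[0,0.05,0,0,0,0,0],[0,0.07,0,0,0,0,0],[0,0.07,0,0,0,0,0]]'
python3 - <<'E'
from h import *
go(F-.145*n+[0,0,.007])
a=env.get_image('scene')['image'];b=env.get_image('top')['image']; cv2.imwrite('pics/e.png',np.hstack([cv2.resize(a[140:300,230:363],(400,480),interpolation=cv2.INTER_CUBIC),cv2.resize(b[170:290,290:390],(400,480),interpolation=cv2.INTER_CUBIC)]))
E
```

```text
time_s: 13.72
position: [0.5124, -0.1088, 0.1153]
tool_rot: [[-0.988, 0.155, -0.0], [0.155, 0.988, 0.0], [0.0, 0.0, -1.0]]
ft_force: [-0.2, -0.1, -0.4]
grip_width: 0.064
gripper_force: 0.0
time_s: 14.35
position: [0.4128, -0.0932, 0.2162]
tool_rot: [[-0.988, 0.155, 0.002], [0.155, 0.988, -0.001], [-0.002, -0.001, -1.0]]
ft_force: [-0.4, 0.2, -0.4]
grip_width: 0.0287
gripper_force: 0.0
time_s: 14.72
position: [0.3438, -0.0823, 0.2157]
tool_rot: [[-0.988, 0.156, 0.001], [0.156, 0.988, -0.0], [-0.001, -0.0, -1.0]]
ft_force: [0.0, 0.8, -0.2]
grip_width: 0.0001
gripper_force: 0.0
t 14.725 pos [ 0.3438 -0.0823  0.2157] f [ 0.   0.8 -0.2] shift [-0.0542  0.0007  0.0938] turn [-0.0004  0.0007 -0.0013]
```

View pics/e.png

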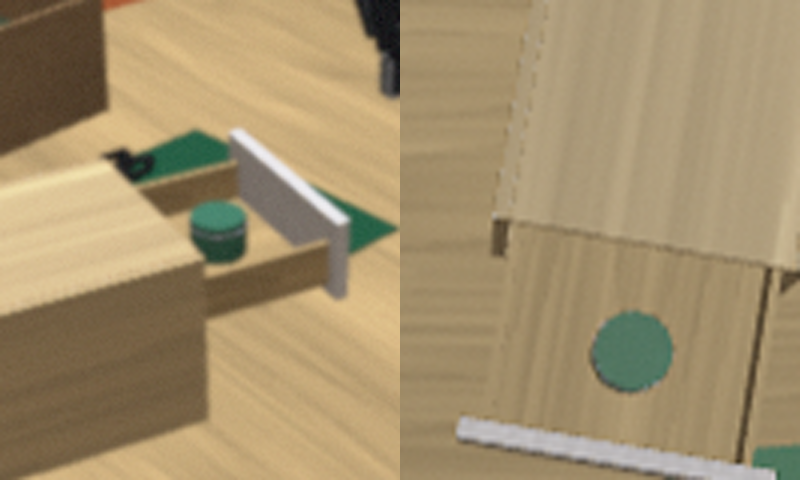

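The tin stands upright in the middle of the drawer. Now close it.

```bash
python3 -m pendant '[[0,-0.01,0,0.04,0,0,0],[0,-0.03,0,0.08,0,0,0],[0,-0.05,0.0005,0.093,0,0,0],[0,-0.065,0.0005,0.093,0,0,0],[0,-0.072,0.0005,0.093,0,0,0]]'; python3 ok.py && python3 -m pendant '[[0,-0.003,0,0,0,0,0],[0,-0.006,0,0,0,0,0],[0,-0.009,0,0,0,0,0],[0,-0.013,0,0,0,0,0],[0,-0.018,0,0,0,0,0]]' && python3 ok.py && python3 -m pendant '[[0,-0.006,0,0,0,0,0],[0,-0.012,0,0,0,0,0],[0,-0.018,0,0,0,0,0],[0,-0.024,0,0,0,0,0],[0,-0.03,0,0,0,0,0]]' && python3 ok.py
```

```text
time_s: 15.45
position: [0.417, -0.0934, 0.1227]
tool_rot: [[-0.988, 0.155, 0.001], [0.155, 0.988, -0.0], [-0.001, -0.0, -1.0]]
ft_force: [0.1, -0.1, 0.2]
grip_width: -0.0
gripper_force: 0.0
push -0.1 x 0.4170
time_s: 16.08
position: [0.4331, -0.0958, 0.1223]
tool_rot: [[-0.988, 0.155, -0.002], [0.155, 0.988, 0.0], [0.002, 0.0, -1.0]]
ft_force: [-3.5, 0.2, 2.5]
grip_width: 0.0004
gripper_force: 0.0
push 3.5 x 0.4331
time_s: 16.7
position: [0.4634, -0.1006, 0.1223]
tool_rot: [[-0.988, 0.155, -0.0], [0.155, 0.988, 0.0], [0.0, 0.0, -1.0]]
ft_force: [-5.1, 0.3, 1.3]
grip_width: 0.0003
gripper_force: 0.0
push 5.1 x 0.4634
```

```bash
python3 -m pendant '[[0,-0.006,0,0,0,0,0],[0,-0.012,0,0,0,0,0],[0,-0.018,0,0,0,0,0],[0,-0.024,0,0,0,0,0],[0,-0.03,0,0,0,0,0]]' >/dev/null && python3 ok.py && python3 -m pendant '[[0,-0.006,0,0,0,0,0],[0,-0.012,0,0,0,0,0],[0,-0.018,0,0,0,0,0],[0,-0.024,0,0,0,0,0],[0,-0.029,0,0,0,0,0]]'>/dev/null && python3 ok.py && python3 -m pendant '[[0,-0.003,0,0,0,0,0],[0,-0.006,0,0,0,0,0],[0,-0.008,0,0,0,0,0],[0,-0.01,0,0,0,0,0],[0,-0.012,0,0,0,0,0]]' >/dev/null; python3 ok.py
```

```text
push 5.6 x 0.4930
push 6.0 x 0.5215
push 6.4 x 0.5333
```

```bash
S(){ python3 ok.py; }
python3 -m pendant '[[0,-0.001,0,0,0,0,0],[0,-0.002,0,0,0,0,0]]' >/dev/null; S && python3 -m pendant '[[0,-0.0005,0,0,0,0,0],[0,-0.001,0,0,0,0,0]]' >/dev/null && S && python3 -m pendant '[[0,-0.0004,0,0,0,0,0],[0,-0.0007,0,0,0,0,0]]' >/dev/null && S && python3 -m pendant '[[0,-0.0004,0,0,0,0,0],[0,-0.0007,0,0,0,0,0]]' > /dev/null && S && python3 -m pendant '[[0,-0.0003,0,0,0,0,0],[0,-0.0005,0,0,0,0,0]]' > /dev/null && S
```

```text
push 4.9 x 0.5353
push 5.7 x 0.5363
push 5.9 x 0.5370
push 5.7 x 0.5376
push 7.8 x 0.5378
```

```bash
python3 -m pendant '[[0,-0.0003,0,0,0,0,0],[0,-0.0003,0,0,0,0,0]]' >/dev/null; python3 ok.py
```

```text
push 8.3 x 0.5379
```

```bash
python3 -m pendant '[[0,-0.0002,0,0,0,0,0],[0,-0.0002,0,0,0,0,0]]' >/dev/null; python3 ok.py
```

```text
push 9.2 x 0.5379
```

```bash
python3 -m pendant '[[0,0.003,0,0,0,0,0],[0,0.008,0,0,0,0,0],[0,0.014,0,0,0,0,0],[0,0.03,0,0,0,0,0],[0,0.06,0,0,0,0,0]]' && python3 -m pendant '[[0,0.05,0,-0.02,0,0,0],[0,0.09,0,-0.06,0,0,0],[0,0.09,0.05,-0.09,0,0,0],[0,0.09,0.05,-0.09,0,0,0]]' | tail -6
python3 - <<'E'
from h import *
im=env.get_image('top');a=env.get_image('scene')['image'];b=im['image']
hsv=cv2.cvtColor(b,cv2.COLOR_BGR2HSV); r=np.zeros((480,640),np.uint8); r[225:260,300:400]=1
m=((hsv[...,1]<45)&(hsv[...,2]>140)&(r>0)).astype(np.uint8)
nn,l,s,ce=cv2.connectedComponentsWithStats(m); k=1+np.argmax(s[1:,4]); print(s[k],ce[k],'was 350.57 241.29')
cv2.imwrite('pics/f.png',np.hstack([cv2.resize(a,(400,480)),cv2.resize(b,(400,480))]))
E
```

```text
time_s: 20.95
position: [0.4798, -0.1033, 0.1226]
tool_rot: [[-0.988, 0.155, 0.003], [0.155, 0.988, -0.001], [-0.003, -0.0, -1.0]]
ft_force: [0.6, 0.6, 0.4]
grip_width: 0.0
gripper_force: 0.0
time_s: 21.45
position: [0.3991, -0.0383, 0.2147]
tool_rot: [[-0.988, 0.152, 0.007], [0.152, 0.988, -0.002], [-0.007, -0.001, -1.0]]
ft_force: [0.7, -0.8, -0.7]
grip_width: 0.0001
gripper_force: 0.0
[312 232  79  19 436] [350.61009174 241.29357798] was 350.57 241.29
```

View pics/f.png

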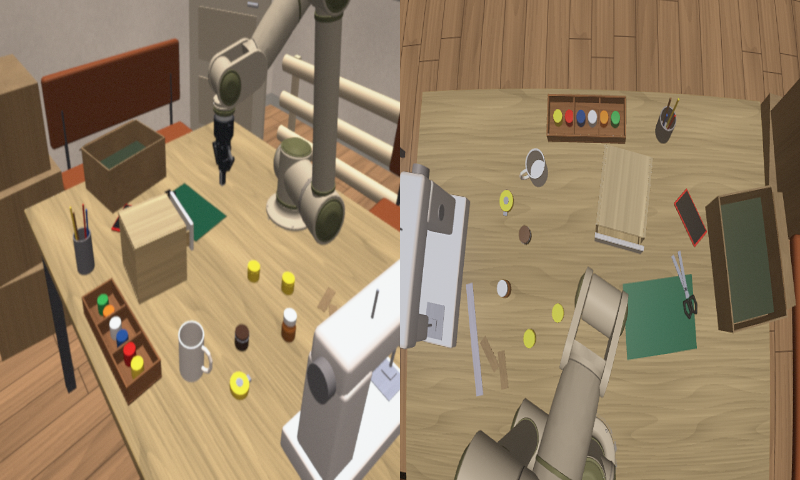

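The drawer is shut at its original position, the arm is clear, and everything else is untouched.

```bash
python3 -c "
from rig import env
print(env.close_job())"
```

```text
the job is handed in; nothing more can be done
None
```

The green tin is standing upright in the drawer, which is latched shut and flush; I never read more than 10 N of push, nothing else was moved, and the job was handed in at about 21 s.

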